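Hold a bar offcut against fence and deck for marking out

TASK

Pick up the bevelled aluminium bar offcut from the bench, lay it flat on the dark brown deck of the marking-out jig, bevels up and lengthwise along the fence, with one end against the wooden stop block, and let go of it. Then push it diagonally, towards the fence and down at once (the bevel away from the fence suits this), so that the bar is held flush against the fence and firmly on the deck together, its end still at the stop. Finish while still holding it there with that push, and leave the other things on the bench where they are.

Things in the scene. Friction and masses are not known exactly. Their poses are not given: they have to be found in the camera images.
- offcut: Loose aluminium bar offcut, 0.25 to 0.5 kg: 45 mm wide (its x), 120 mm long (its y), 30 mm high. Both upper long edges are bevelled 45 degrees, 10 x 10 mm, so its upright sides are 20 mm high, its top 25 mm wide, with two dark spots and a scribed line. Origin: centre of the underside; the same either way round. Lies bevels up on a black mat left or right of the jig.
- jig: Marking-out jig, bolted down: blue base 170 (its x) x 240 (y) x 6 mm, a small bolt ear beyond each end. Origin: centre of its underside, on the bench. x points across the deck to the fence, roughly away from the robot; y along the fence to the end with the stop. The bar is home with its origin at jig x 42.5, y 25, z 15 mm and its length along the jig's y.
- deck: Dark brown deck of the jig, fixed; same origin and axes as the jig. Its top is 15 mm above the bench, from jig x -85 to +65 mm and y -120 to +120 mm. It is waxed: the bar slides on it with a friction coefficient of about 0.3.
- fence: Aluminium fence, fixed; same origin and axes as the jig. Its upright face towards the robot is at jig x = +65 mm; it is 20 mm thick, as long as the jig, its top 53 mm above the bench: 8 mm higher than the bar lying on the deck, so no finger fits between a seated bar and the fence.
- stop: Pale wooden stop block of the jig, fixed; same origin and axes as the jig. It stands on the deck at the +y end: its face towards the bar is at jig y = +85 mm, it reaches from jig x -30 to +65 mm, is 22 mm thick and its top is 45 mm above the bench.
- carton: Small white parts carton, loose, 91 x 61 x 46 mm, to be left alone. Origin: centre of its underside. On the mat on the other side of the jig from the offcut.
- tin: Grease tin with a red lid, loose, 67 mm across, 26 mm high, to be left alone. Behind the jig. Origin: centre of its underside.
- tape: Roll of black tape, loose, 62 mm across, 19 mm high, lying flat, to be left alone. Behind the jig. Origin: centre of its underside.

How it is judged:
By the outcome, as a careful person would: the job done as asked, in the order asked, and still so for the second after the job is handed in, while the arm keeps its last pose, push and grip.
It also fails if it takes over 53 s, if anything falls off the work surface, if the arm or the gripper's body presses on something with over 40 N, if the wrist force passes 120 N, or if a joint passes its speed limit or range.

ROBOT

A 6-joint arm with a two-finger parallel gripper is mounted at the origin on a cart in front of the work surface, level with it; the furniture and walls round the work are solid. World frame = base frame: x ahead of the robot, y to its left, z up, the work surface at z = 0. Lengths are in m, angles in rad, forces in N, time in s.
With the tool pointing down it reaches from about 0.4 to 0.925 m from the base axis. Payload 3.4 kg.
Tool frame: the origin (TCP) lies at the very end of the fingers, on their centre line; the grasp point (between the pads) lies 19 mm behind it; z points along the fingers, y is the line along which they close (so a half turn about z gives the same grasp; the last joint's range is limited). The gripper opens to 85 mm and grips with 20 to 120 N. Pads are 22 mm wide; open, the fingers measure 114 mm over their backs; the gripper's body (76 mm by 85 mm) begins 54 mm behind the grasp point. The pads swing forward as they close: fully open they stand 13 mm farther back than shut.
Start: joints at [-0.073, 0.307, 1.506, -0, 1.328, -0.073], TCP at [0.575, -0, 0.195] pointing down, gripper open.
Joint ranges: [-3.12, 3.12], [-1.05, 2.28], [0.14, 2.33], [-1.42, 4.57], [0.1, 2.73], [-2.68, 2.68]. Speed limits (rad/s): [2.57, 2.57, 3.14, 3.14, 3.14, 3.14].

INTERFACE

Orientations are given as a 3x3 rotation matrix whose columns are the frame's x, y, z axes.
In Python, from cell import state, viewer, workorder, nets gives the robot as it stands. The module is installed in compiled form; this text tells all that it offers.
- The arm moves only by the tool send_rows, never from a script. Its argument "steps" is a list of rows, each an object with "dp": the shift along the tool's x, y, z in mm, a list of three; "angular": the turn, a rotation vector about the tool's x, y, z in degrees, a list of three; "claw": the closure, from 0 (fully open) to 1 (shut). In form: [{"dp": [dx, dy, dz], "angular": [rx, ry, rz], "claw": claw}, ...]. A call has exactly 8 rows; each row is the pose to reach, as a shift and turn from the pose commanded when the call began, along the tool's axes at that moment; what a row does not reach only later rows make up. A row lasts 1/8 s, in which the tool goes at most 62.5 mm and 10.7 degrees, less where a joint would pass 70% of its speed; a pose out of reach is approached as far as the arm can. A call with a gripper value outside its range is refused whole. The fingers move at their own pace and stop on an object; "force" is the grip in N (left out, the last holds). Time passes only in rows, so rows that repeat a pose let the fingers close, or fill a call up. It gives the time, the measured TCP pose, the force, the opening and the grip force at its end, in the units of the state.
- state(): the state, without advancing time (a new reading comes with each control period).
- viewer.read_camera(name): name is "scene" or "side" or "wrist"; returns a dict with "color" (400x640x3 uint8, red, green, blue), "fx", "fy", "cx", "cy" (pixels), "world_to_cam" (4x4, takes a point from world to camera coordinates). Camera axes: x right, y down, z forward; pixel columns grow to the right and rows downward; lengths in m; the calibration is good to about 2 mm. A picture is of the moment at which its call begins. There is no depth.
- workorder.close_job(): hands the job in; it is judged then, once.
Trained networks look in the newest picture that a camera, given by its name, has taken for a name from the list of things; names that differ only in an ending like _2 or _b are one class to them, and where a whole thing is asked for, a point or a joint stands for the part that bears it (a point fixed in the world has none). Each returns a list of dicts, best first, with "confidence" (0 to 1); they miss things now and then, are a little off and sometimes report something else, mostly with a low value. They report only what shows in the picture. A call takes as long as a camera call.
- nets.cut_out(camera, query): "pixels" (400x640 bool, what is visible of it) and "location" ([column, row] in pixels, amid what is visible of it).
The state is a dict: "clock": time; "qpos": joint angles; "joint_vel": joint speeds; "tau": joint torques, N m; "tcp_pos": TCP position; "orientation": TCP orientation; "wrist_force": force on the tool from outside, world axes, zero at the start; "torque": the same for the moment, N m; "width": finger opening in m; "gripper_force": force on a finger pad.
Only numpy, scipy, OpenCV 4.12 (cv2) and the standard library are available. Lean on these libraries where they do the work, as an engineer would, in place of code of your own. Each camera call takes 0.05 s, during which the arm holds its last target. There are 200 camera calls.

## Working session

There is one attempt and no reset: what is moved stays moved. The work goes in short steps, Python scripts to look and compute and a tool call to move; the robot and the scene stay as the last step left them, time stands still between calls to the robot, and variables do not carry over. Pictures are saved under pics/ and viewed, at most 10 in all, crops included, and the job is handed in when it is done.

Besides the shell and the picture viewer there is one more tool, called as name(argument=value, ...), one argument or row to a line, values as JSON. send_rows: Moves the arm, as the interface text tells. Its arguments: {"type":"object","properties":{"steps":{"type":"array"},"force":{"type":"number"}},"required":["steps"]}

```bash
mkdir -p pics; cat > h.py <<'E'
import numpy as np, cv2
from cell import state, viewer, workorder, nets
def proj(c,P):
    P=np.atleast_2d(P); q=(c['world_to_cam']@np.c_[P,np.ones(len(P))].T)[:3]
    return np.c_[c['fx']*q[0]/q[2]+c['cx'], c['fy']*q[1]/q[2]+c['cy']]
def ray(c,uv):
    T=np.linalg.inv(c['world_to_cam']); d=T[:3,:3]@[(uv[0]-c['cx'])/c['fx'],(uv[1]-c['cy'])/c['fy'],1]
    return T[:3,3], d/np.linalg.norm(d)
def onz(c,uv,z):
    o,d=ray(c,uv); return o+d*(z-o[2])/d[2]
def tri(obs):
    A=np.zeros((3,3));b=np.zeros(3)
    for c,uv in obs:
        o,d=ray(c,uv);M=np.eye(3)-np.outer(d,d);A+=M;b+=M@o
    return np.linalg.solve(A,b)
E
python3 - <<'E'
from h import *
print(state())
ims=[]
for n in ['scene','side','wrist']:
    c=viewer.read_camera(n); ims.append(c['color'])
    cv2.imwrite(f'pics/{n}0.png',c['color'][:,:,::-1])
    print(n,c['fx'],np.linalg.inv(c['world_to_cam'])[:3].round(3).tolist())
    for q in ['offcut','jig','deck','fence','stop','carton','tin','tape']:
        r=nets.cut_out(n,q)
        for k in r[:2]:
            rc=cv2.minAreaRect(np.argwhere(k['pixels'])[:,::-1].astype(np.float32))
            print(q,round(k['confidence'],2),np.round(k['location']),cv2.boxPoints(rc).round(0).tolist(),onz(c,k['location'],0.02).round(3))
E
```

```text
{'clock': 0.0, 'qpos': array([-7.34911281e-02,  3.07587535e-01,  1.50765638e+00,  5.09344270e-06,
        1.32841253e+00, -7.34973068e-02]), 'joint_vel': array([ 0.00078378,  0.00087911,  0.00042752, -0.00025234, -0.00036295,
       -0.00221579]), 'tau': array([-2.40806599e-03, -4.57556927e+01, -2.51919490e+01, -3.95127336e-04,
        1.32516641e-02, -2.41733758e-06]), 'tcp_pos': array([5.74231920e-01, 3.91481820e-05, 1.93679219e-01]), 'orientation': array([[-4.79010523e-06,  9.99997883e-01, -2.05785314e-03],
       [ 9.99999988e-01,  5.11209746e-06,  1.56464744e-04],
       [ 1.56474932e-04, -2.05785236e-03, -9.99997870e-01]]), 'wrist_force': array([ 0.25745075, -0.79838133, -0.04433497]), 'torque': array([-0.05477638,  0.02854024, -0.00679672]), 'gripper_force': 0.0, 'width': 0.08504321918270093}
scene 429.9425611961723 [[0.642, -0.484, 0.595, -0.074], [-0.767, -0.397, 0.504, -0.637], [-0.008, -0.78, -0.626, 0.762]]
offcut 0.62 [409. 280.] [[379.0, 271.0], [435.0, 267.0], [437.0, 289.0], [380.0, 292.0]] [ 0.544 -0.385  0.02 ]
deck 0.66 [290. 226.] [[234.0, 215.0], [268.0, 174.0], 
[... 2095 characters left out ...]
.947, -0.322, 0.083], [0.0, 0.322, -0.947, 0.374]]
jig 0.72 [279. 179.] [[174.0, 274.0], [217.0, 57.0], [370.0, 87.0], [328.0, 304.0]] [ 0.532 -0.007  0.02 ]
deck 0.61 [260. 186.] [[181.0, 264.0], [212.0, 83.0], [343.0, 105.0], [312.0, 287.0]] [ 0.509 -0.016  0.02 ]
fence 0.85 [337. 202.] [[307.0, 300.0], [343.0, 104.0], [366.0, 108.0], [330.0, 304.0]] [ 0.603 -0.036  0.02 ]
stop 0.95 [298. 124.] [[250.0, 124.0], [254.0, 102.0], [343.0, 117.0], [340.0, 139.0]] [0.556 0.057 0.02 ]
tin 0.94 [440. 165.] [[412.0, 138.0], [473.0, 138.0], [473.0, 195.0], [412.0, 195.0]] [0.726 0.01  0.02 ]
tape 0.65 [413. 332.] [[409.0, 329.0], [413.0, 327.0], [418.0, 339.0], [414.0, 341.0]] [ 0.719 -0.238  0.02 ]
```

View pics/scene0.png

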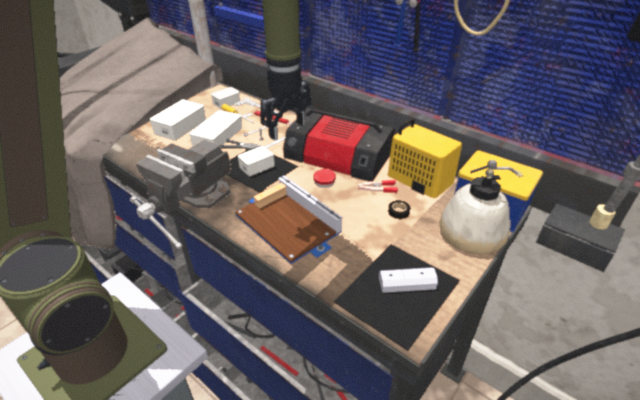

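View pics/side0.png

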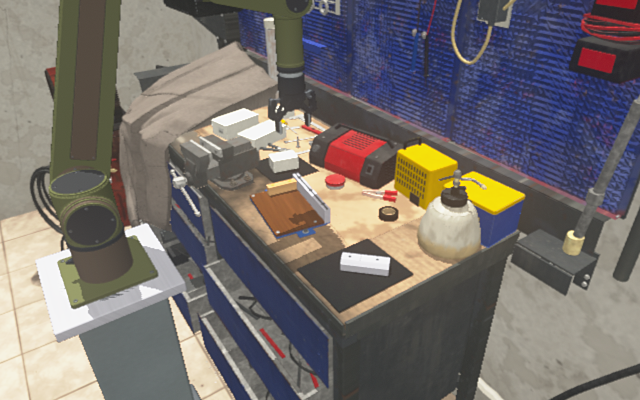

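View pics/wrist0.png

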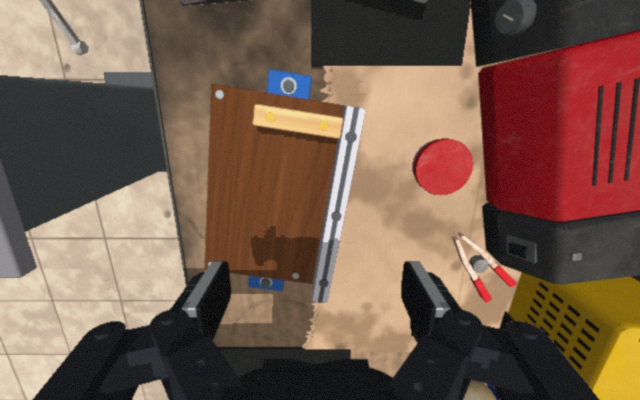

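The views show the bar on the right-hand mat (scene about 409,280; side 366,264), the jig in the middle (wrist: stop 298,124; fence 337,202), and the tin and tape behind it. Next I fit the poses to the masks, with height left free.

```bash
cat >> h.py <<'E'
from scipy.optimize import minimize
def box(x0,x1,y0,y1,z0,z1): return np.array([[x,y,z] for x in(x0,x1) for y in(y0,y1) for z in(z0,z1)])
FENCE=box(.065,.085,-.12,.12,.015,.053); STOP=box(-.03,.065,.085,.107,.015,.045)
BAR=np.r_[box(-.0225,.0225,-.06,.06,0,.02),box(-.0125,.0125,-.06,.06,.02,.03)]
def place(P,p):
    c,s=np.cos(p[3]),np.sin(p[3]); return P@np.array([[c,-s,0],[s,c,0],[0,0,1]]).T+p[:3]
def sil(c,P):
    h=cv2.convexHull(proj(c,P).astype(np.float32)); m=np.zeros((1600,2560),np.uint8)
    cv2.fillPoly(m,[np.round(h*4+1.5).astype(np.int32)],1)
    return cv2.resize(m.astype(np.float32),(640,400),interpolation=cv2.INTER_AREA)
def fit(obs,p0):
    # obs: (cam, pts, mask); p scaled m,m,m,rad
    def cost(p):
        t=0
        for c,P,m in obs:
            s=sil(c,place(P,p)); t+=1-np.minimum(s,m).sum()/np.maximum(s,m).sum()
        return t/len(obs)
    best=None
    p=np.array(p0,float)
    for st in (.02,.005,.003):
        S=np.vstack([p]+[p+d for d in np.diag([st,st,st/2,st*6])])
        r=minimize(cost,p,method='Nelder-Mead',options=dict(initial_simplex=S,xatol=1e-5,fatol=1e-6,maxiter=300)); p=r.x
    return p,r.fun
def mask(n,q):
    r=nets.cut_out(n,q); return r[0]['pixels'].astype(np.float32) if r else None
E
python3 - <<'E'
from h import *
J=[];B=[]
for n in ['wrist','scene','side']:
    c=viewer.read_camera(n)
    o=[(c,FENCE,mask(n,'fence')),(c,STOP,mask(n,'stop'))]
    print(n,fit([k for k in o],[.53,-.01,0,-.15]))
    J+=o
    if n!='wrist': B.append((c,BAR,mask(n,'offcut')))
print('jig',fit(J,[.53,-.01,0,-.15]))
for y in (-.6,-.9,-1.2,.6): print('bar',fit(B,[.544,-.385,0,y]))
E
```

```text
wrist (array([ 0.52530949, -0.02989092,  0.00134492, -0.14885676]), np.float64(0.48721784353256226))
scene (array([ 0.55003668, -0.00365745, -0.0275647 , -0.15162576]), np.float64(0.09418722987174988))
side (array([ 0.53202281, -0.01823278, -0.00927949, -0.14142626]), np.float64(0.10096219182014465))
jig (array([ 0.52553965, -0.02885147, -0.00175192, -0.15362373]), np.float64(0.23213867843151093))
bar (array([ 0.55894424, -0.36442768, -0.01132258,  0.79240087]), np.float64(0.5328243970870972))
bar (array([ 0.57024218, -0.35134399, -0.02523274, -2.36778751]), np.float64(0.5281898975372314))
bar (array([ 0.54805797, -0.37758129,  0.00271703, -2.36776057]), np.float64(0.5430881977081299))
bar (array([ 0.56311274, -0.35977734, -0.01626543,  0.79898625]), np.float64(0.5290625095367432))
```

```bash
python3 - <<'E'
from h import *
J=[];B=[]
for n in ['wrist','scene','side']:
    c=viewer.read_camera(n)
    for q,P in (('fence',FENCE),('stop',STOP),('offcut',BAR)):
        for k in nets.cut_out(n,q)[:2]:
            m=k['pixels'].astype(np.float32); 
            if q=='offcut':
                if n!='wrist': B.append((c,P,m)) if abs(onz(c,k['location'],.02)[1]+.385)<.03 else 0
                if n=='scene': a,b=onz(c,(379,282),.015),onz(c,(436,278),.015); print('ends',a,b,np.linalg.norm(a-b))
            else:
                s=sil(c,place(P,[.5255,-.029,0,-.15])); iou=np.minimum(s,m).sum()/np.maximum(s,m).sum()
                print(n,q,k['confidence'],k['location'],iou)
                if iou>.4: J.append((c,P,m))
yaw=np.arctan2(*(b-a)[1::-1])-np.pi/2; print(yaw,len(J),len(B))
p,f=fit(J,[.53,-.02,0,-.15]); print('jig',p,f)
for o in J: print(fit([o],p)[1], end=' ')
p,f=fit(B,[.544,-.385,0,yaw]); print('bar',p,f)
for o in B: print(o[2].sum(),sil(o[0],place(BAR,p)).sum())
E
```

```text
wrist fence 0.8 [338.8, 202.0] 0.94050515
wrist fence 0.38 [441.6, 165.2] 0.0
wrist stop 0.76 [300.7, 119.8] 0.8871792
scene fence 0.85 [314.0, 208.3] 0.87092465
ends [ 0.49962839 -0.3343106   0.015     ] [ 0.59097898 -0.42683474  0.015     ] 0.13002170802981367
side stop 0.67 [280.9, 188.3] 0.8459952
-2.362576750240047 4 2
jig [ 0.52540287 -0.03031644 -0.0010948  -0.1518401 ] 0.0875106006860733
0.042391955852508545 0.03478527069091797 0.10344451665878296 0.1428571343421936 bar [ 0.54560114 -0.37989238  0.00503293 -2.37367341] 0.03780373930931091
1223.0 1220.6875
898.0 895.5625
```

send_rows(
  steps=[
    {"dp":[-30,0,0],"angular":[0,0,-5],"claw":0},
    {"dp":[-90,0,0],"angular":[0,0,-11],"claw":0},
    {"dp":[-150,0,0],"angular":[0,0,-18],"claw":0},
    {"dp":[-210,0,0],"angular":[0,0,-25],"claw":0},
    {"dp":[-270,0,0],"angular":[0,0,-32],"claw":0},
    {"dp":[-330,0,0],"angular":[0,0,-39],"claw":0},
    {"dp":[-380,0,0],"angular":[0,0,-44],"claw":0},
    {"dp":[-409,0,0],"angular":[0,0,-44],"claw":0},
  ],
)

```text
clock: 3.5
tcp_pos: [0.5745, -0.4122, 0.1942]
orientation: [[-0.694, 0.72, -0.0], [0.72, 0.694, -0.001], [-0.0, -0.0, -1.0]]
wrist_force: [0.9, -0.5, 1.6]
width: 0.0854
gripper_force: 0.0
```

```bash
cat > look.py <<'E'
from h import *
import sys
def barobs(p0,names):
    B=[]
    for n in names:
        c=viewer.read_camera(n)
        cv2.imwrite(f'pics/{n}_{sys.argv[1]}.png',c['color'][:,:,::-1])
        for k in nets.cut_out(n,'offcut')[:3]:
            m=k['pixels'].astype(np.float32); s=sil(c,place(BAR,p0)); i=np.minimum(s,m).sum()/np.maximum(s,m).sum()
            print(n,round(k['confidence'],2),k['location'],round(float(i),2))
            if i>.35: B.append((c,BAR,m)); break
    return B
E
python3 - a <<'E'
from look import *
s=state();print(s['clock'],s['tcp_pos'],s['qpos'].round(2)); print(s['orientation'].round(3).tolist())
p0=[.5456,-.380,0.0,.768]
B=barobs(p0,['wrist','scene','side'])
print('all',*fit(B,p0)); print('wrist',*fit(B[:1],p0))
E
```

```text
3.5 [ 0.57447422 -0.41215768  0.1941563 ] [-0.68  0.49  1.2  -0.    1.45 -1.45]
[[-0.694, 0.72, -0.0], [0.72, 0.694, -0.001], [-0.0, -0.0, -1.0]]
wrist 0.64 [316.7, 132.2] 0.94
scene 0.71 [409.2, 280.0] 0.84
side 0.98 [365.7, 263.3] 0.82
all [ 0.54593898 -0.37841771  0.00412188  0.76992077] 0.04880291223526001
wrist [ 0.54624773 -0.37883731  0.0031353   0.76904859] 0.03034389019012451
```

View pics/wrist_a.png

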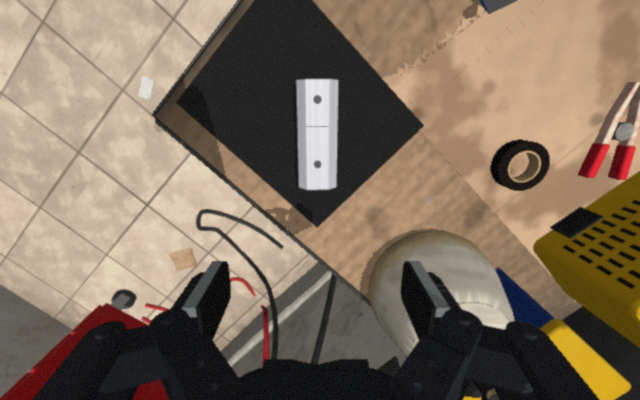

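The bar is vertical in the wrist view at (317,132), lined up with the tool. The white bottle (about 440,300) stays clear of the approach. Bar pose is about (0.546, -0.379), yaw 0.769, with the mat around 3 mm thick.

send_rows(
  steps=[
    {"dp":[15,1,0],"angular":[0,0,0],"claw":0.25},
    {"dp":[44,3,0],"angular":[0,0,0],"claw":0.25},
    {"dp":[44,3,40],"angular":[0,0,0],"claw":0.25},
    {"dp":[44,3,90],"angular":[0,0,0],"claw":0.25},
    {"dp":[44,3,130],"angular":[0,0,0],"claw":0.25},
    {"dp":[44,3,140],"angular":[0,0,0],"claw":0.25},
    {"dp":[44,3,140],"angular":[0,0,0],"claw":0.25},
    {"dp":[44,3,140],"angular":[0,0,0],"claw":0.25},
  ],
)

```text
clock: 4.8
tcp_pos: [0.548, -0.376, 0.0569]
orientation: [[-0.695, 0.719, 0.003], [0.719, 0.695, -0.002], [-0.004, 0.001, -1.0]]
wrist_force: [0.3, -0.4, 1.2]
width: 0.0642
gripper_force: 0.0
```

```bash
python3 - b <<'E'
from look import *
c=viewer.read_camera('wrist'); cv2.imwrite('pics/wrist_b.png',c['color'][:,:,::-1])
s=state();print(s['clock'],s['tcp_pos'],s['width'],s['wrist_force'])
d=s['orientation'].T@(np.array([.5462,-.3788,.003])-s['tcp_pos']); print(d)
E
```

```text
4.85 [ 0.54803555 -0.37614948  0.05693137] 0.06420542516168413 [-0.40357434  0.60132648 -0.00352674]
[-0.00041206 -0.00319356  0.05393161]
```

View pics/wrist_b.png

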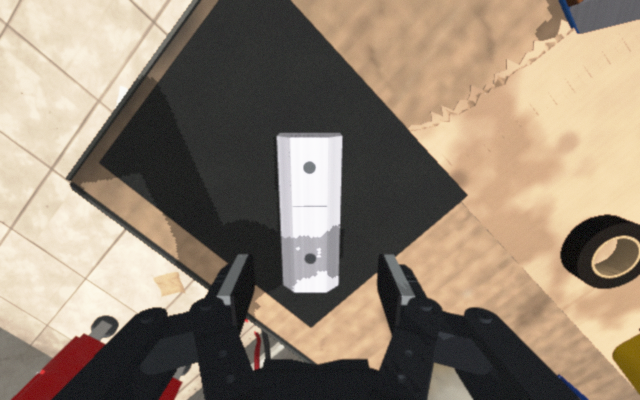

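The bar is centred about 3 mm left of the finger midline (310 against 318), which matches the computed offset.

send_rows(
  steps=[
    {"dp":[0,-3,10],"angular":[0,0,0],"claw":0.25},
    {"dp":[0,-3,35],"angular":[0,0,0],"claw":0.25},
    {"dp":[0,-3,50],"angular":[0,0,0],"claw":0.25},
    {"dp":[0,-3,54],"angular":[0,0,0],"claw":0.25},
    {"dp":[0,-3,54],"angular":[0,0,0],"claw":0.25},
    {"dp":[0,-3,54],"angular":[0,0,0],"claw":0.6},
    {"dp":[0,-3,54],"angular":[0,0,0],"claw":0.8},
    {"dp":[0,-3,54],"angular":[0,0,0],"claw":0.8},
  ],
  force=60,
)

```text
clock: 5.85
tcp_pos: [0.5447, -0.3775, 0.0011]
orientation: [[-0.695, 0.719, 0.001], [0.719, 0.695, -0.001], [-0.001, 0.0, -1.0]]
wrist_force: [0.6, -0.3, -0.6]
width: 0.0174
gripper_force: 0.0
```

```bash
python3 - c <<'E'
from look import *
B=barobs([.546,-.379,.003,.769],['wrist','scene','side'])
im=np.vstack([cv2.imread('pics/wrist_c.png'),cv2.resize(cv2.imread('pics/side_c.png')[200:310,280:460],(640,390))[:200]])
cv2.imwrite('pics/c.png',im)
s=state();print(s['clock'],s['tcp_pos'],s['width'],s['gripper_force'],s['wrist_force'])
E
```

```text
wrist 0.95 [313.3, 218.7] 0.78
scene 0.57 [405.2, 280.2] 0.82
side 0.79 [365.8, 265.1] 0.89
6.15 [ 0.544439   -0.37735052  0.00063591] 0.016708824808517406 0.0 [ 0.20283651  0.22160813 -0.41240741]
```

View pics/c.png

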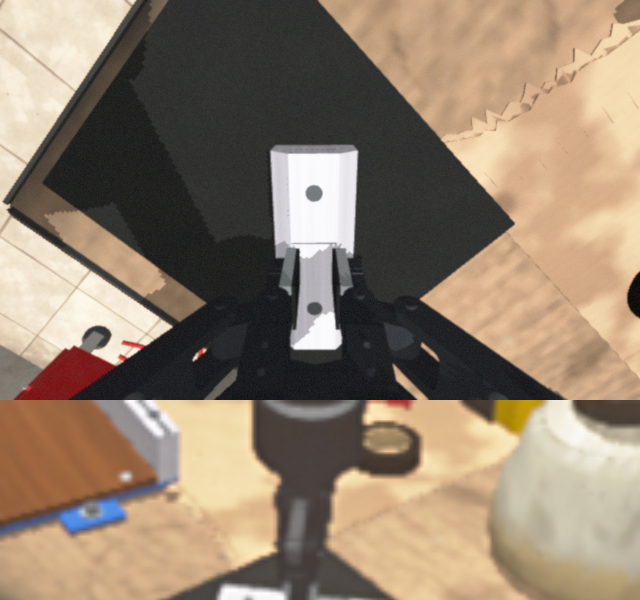

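Odd: the fingers closed to 17 mm over the bar and felt no contact. Against this view, the tips look well above the reported TCP, so I check with the fixed cameras.

```bash
python3 - d <<'E'
from h import *
s=state(); t=s['tcp_pos'];R=s['orientation']; out=[]
for n in ['scene','side']:
    c=viewer.read_camera(n); im=c['color'][:,:,::-1].copy()
    pts=[t-R[:,2]*k for k in (0,.02,.04,.06,.08,.1)]
    q=proj(c,pts); u=q[2].astype(int); x0,y0=u[0]-66,u[1]-60
    cr=cv2.resize(im[y0:y0+100,x0:x0+133],(798,600),interpolation=cv2.INTER_CUBIC)
    for k,p in enumerate(q): cv2.circle(cr,tuple(((p-[x0,y0]+.5)*6).astype(int)),4,(0,0,255) if k else (0,255,0),-1)
    for p in proj(c,place(BAR,[.5462,-.3788,.003,.769])): cv2.circle(cr,tuple(((p-[x0,y0]+.5)*6).astype(int)),3,(255,255,0),-1)
    out.append(cr[:,150:550])
c=viewer.read_camera('wrist'); print(np.linalg.inv(c['world_to_cam'])[:3,3],t,s['clock'])
cv2.imwrite('pics/d.png',np.hstack(out))
E
```

```text
[ 0.48801283 -0.31793832  0.1799925 ] [ 0.544439   -0.37735052  0.00063591] 6.15
```

View pics/d.png

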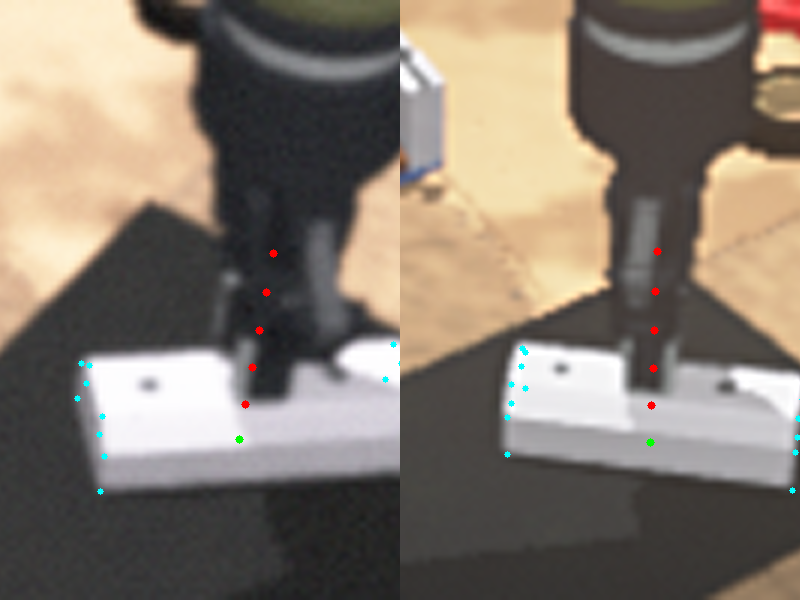

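Both side views put the visible fingertips roughly 25–40 mm above the reported TCP, and the bar hasn't moved. The fingers closed in air above it, so the real tips sit short of the TCP. I reopen and go down in small, force-checked steps.

send_rows(
  steps=[
    {"dp":[0,0,-8],"angular":[0,0,0],"claw":0.25},
    {"dp":[0,0,-8],"angular":[0,0,0],"claw":0.25},
    {"dp":[0,0,-8],"angular":[0,0,0],"claw":0.25},
    {"dp":[0,0,-8],"angular":[0,0,0],"claw":0.25},
    {"dp":[0,0,0],"angular":[0,0,0],"claw":0.25},
    {"dp":[0,0,10],"angular":[0,0,0],"claw":0.25},
    {"dp":[0,0,18],"angular":[0,0,0],"claw":0.25},
    {"dp":[0,0,18],"angular":[0,0,0],"claw":0.25},
  ],
)

```text
clock: 7.3
tcp_pos: [0.5436, -0.3767, -0.0188]
orientation: [[-0.695, 0.719, -0.002], [0.719, 0.695, 0.002], [0.003, -0.0, -1.0]]
wrist_force: [-0.3, -0.1, 0.1]
width: 0.0643
gripper_force: 0.0
```

```bash
python3 - e <<'E'
from h import *
s=state(); t=s['tcp_pos'];R=s['orientation']; print(s['clock'],t,s['wrist_force'],s['width'])
c=viewer.read_camera('side'); im=c['color'][:,:,::-1].copy()
u=proj(c,[t-R[:,2]*.03])[0].astype(int);x0,y0=u-[50,45]
a=cv2.resize(im[y0:y0+90,x0:x0+100],(400,360),interpolation=cv2.INTER_CUBIC)
w=viewer.read_camera('wrist');b=w['color'][:,:,::-1].copy()
# expected tip corners (front edge) for several offsets above TCP at half gap
h=s['width']/2
for k,col in ((0,(0,255,0)),(.02,(0,255,255)),(.04,(0,0,255))):
    for sg in(1,-1):
        p=proj(w,[t+R@[.011,sg*h,-k]])[0]; cv2.circle(b,tuple(p.astype(int)),3,col,-1)
b=b[90:390,140:500]
b=cv2.resize(b,(400,333)); b=np.vstack([b,np.zeros((27,400,3),np.uint8)])
cv2.imwrite('pics/e.png',np.hstack([a,b]))
E
```

```text
7.3 [ 0.54356036 -0.37668407 -0.01882418] [-0.3209012  -0.14192144  0.13178888] 0.06427535857204938
```

View pics/e.png

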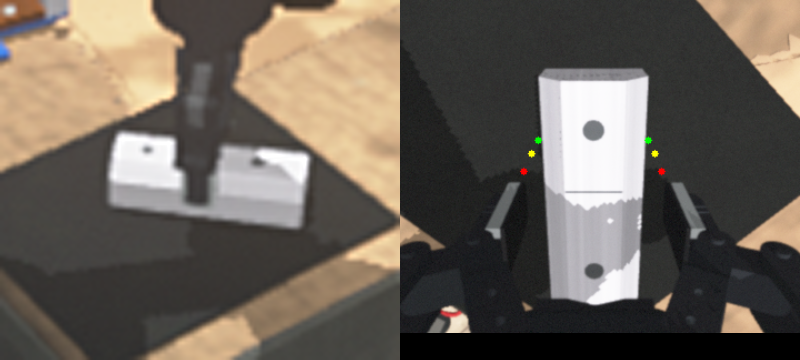

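The tips now straddle the bar. They are about 50 mm above the reported TCP (red dots mark 40 mm), so roughly 25 mm above the mat. I continue down.

send_rows(
  steps=[
    {"dp":[-2,0,8],"angular":[0,0,0],"claw":0.25},
    {"dp":[-3,0,16],"angular":[0,0,0],"claw":0.25},
    {"dp":[-3,0,18],"angular":[0,0,0],"claw":0.25},
    {"dp":[-3,0,18],"angular":[0,0,0],"claw":0.3},
    {"dp":[-3,0,18],"angular":[0,0,0],"claw":0.4},
    {"dp":[-3,0,18],"angular":[0,0,0],"claw":0.5},
    {"dp":[-3,0,18],"angular":[0,0,0],"claw":0.7},
    {"dp":[-3,0,18],"angular":[0,0,0],"claw":0.7},
  ],
  force=50,
)

```text
clock: 8.4
tcp_pos: [0.5474, -0.3803, -0.0336]
orientation: [[-0.695, 0.719, 0.002], [0.719, 0.695, -0.002], [-0.003, 0.0, -1.0]]
wrist_force: [-1.7, 1.2, 6.7]
width: 0.0442
gripper_force: 56.9
```

send_rows(
  steps=[
    {"dp":[0,0,-5],"angular":[0,0,0],"claw":0.7},
    {"dp":[0,0,-15],"angular":[0,0,0],"claw":0.7},
    {"dp":[0,0,-30],"angular":[0,0,0],"claw":0.7},
    {"dp":[0,0,-50],"angular":[0,0,0],"claw":0.7},
    {"dp":[0,0,-70],"angular":[0,0,0],"claw":0.7},
    {"dp":[0,0,-80],"angular":[0,0,0],"claw":0.7},
    {"dp":[0,0,-80],"angular":[0,0,0],"claw":0.7},
    {"dp":[0,0,-80],"angular":[0,0,0],"claw":0.7},
  ],
  force=60,
)

```text
clock: 9.4
tcp_pos: [0.5459, -0.3791, 0.044]
orientation: [[-0.695, 0.719, -0.001], [0.719, 0.695, 0.001], [0.001, -0.0, -1.0]]
wrist_force: [-1.0, -0.6, -2.8]
width: 0.0439
gripper_force: 61.5
```

```bash
python3 - f <<'E'
from look import *
s=state(); t=s['tcp_pos'];R=s['orientation']; print(s['clock'],t,s['wrist_force'],s['torque'],s['width'],s['gripper_force'])
p0=[.5462,-.3788,.08,.769]
B=barobs(p0,['wrist','scene','side'])
if B:
    p,f=fit(B,p0);print(p,f, 'rel tool',R.T@(p[:3]-t))
E
```

```text
9.4 [ 0.54592848 -0.37907527  0.04396905] [-0.95204247 -0.56172247 -2.84061725] [ 0.00771933 -0.00276798  0.00887027] 0.04386923048794179 61.47698326036334
wrist 0.74 [314.5, 245.4] 0.86
scene 0.81 [402.5, 257.8] 0.65
side 0.95 [370.5, 237.5] 0.7
[ 0.54547421 -0.37734358  0.08054747  0.77170805] 0.2468269318342209 rel tool [ 0.00161211  0.00086882 -0.03657639]
```

The bar is held: 2.8 N weight, underside 36.6 mm above the reported TCP. That agrees with mat height plus grasp pose. I carry it over the deck, turning it +52.7° about tool z.

send_rows(
  steps=[
    {"dp":[15,14,-5],"angular":[0,0,3],"claw":0.7},
    {"dp":[55,52,-10],"angular":[0,0,11],"claw":0.7},
    {"dp":[95,89,-10],"angular":[0,0,19],"claw":0.7},
    {"dp":[135,126,-10],"angular":[0,0,27],"claw":0.7},
    {"dp":[175,164,-10],"angular":[0,0,35],"claw":0.7},
    {"dp":[215,201,-10],"angular":[0,0,43],"claw":0.7},
    {"dp":[250,234,-10],"angular":[0,0,50],"claw":0.7},
    {"dp":[267,249,-5],"angular":[0,0,52.7],"claw":0.7},
  ],
)

```text
clock: 10.7
tcp_pos: [0.5402, -0.0119, 0.05]
orientation: [[0.151, 0.989, 0.001], [0.989, -0.151, 0.0], [0.001, 0.001, -1.0]]
wrist_force: [0.4, -1.1, -2.8]
width: 0.0439
gripper_force: 61.9
```

```bash
cat >> h.py <<'E'
JIG=np.array([.5254,-.0303,0,-.152])
def tojig(p): return place(np.asarray(p)[None]-JIG[:3],[0,0,0,-JIG[3]])[0]
E
python3 - g <<'E'
from look import *
for n in ['wrist','side']: viewer.read_camera(n)
J=[]
for n in ['wrist','side','scene']:
    c=viewer.read_camera(n)
    if n=='wrist': cv2.imwrite('pics/wrist_g.png',c['color'][:,:,::-1])
    for q,P in (('fence',FENCE),('stop',STOP)):
        for k in nets.cut_out(n,q)[:2]:
            m=k['pixels'].astype(np.float32); s=sil(c,place(P,JIG)); i=np.minimum(s,m).sum()/np.maximum(s,m).sum(); print(n,q,k['confidence'],k['location'],i)
s=state();t=s['tcp_pos'];R=s['orientation'];print(s['clock'],t,R.round(3).tolist(),s['wrist_force'],s['width'])
b=t+R@[.0018,0,-.0366];print('bar jig',tojig(b),'yaw',np.arctan2(R[1,1],R[0,1]))
E
```

```text
wrist fence 0.81 [414.7, 178.2] 0.66571134
wrist stop 0.8 [324.8, 115.2] 0.9526189
side fence 0.7 [318.2, 200.0] 0.6912872
side stop 0.47 [274.7, 190.3] 0.5063694
scene fence 0.81 [323.4, 215.9] 0.56252354
scene stop 0.54 [261.8, 199.0] 0.52131414
11.25 [ 0.54031594 -0.01536875  0.04965002] [[0.153, 0.988, 0.0], [0.988, -0.153, -0.0], [-0.0, 0.0, -1.0]] [ 0.38985792  0.72142608 -3.57142742] 0.04370718105313898
bar jig [0.01247883 0.01881939 0.08624993] yaw -0.1531084921544018
```

View pics/wrist_g.png

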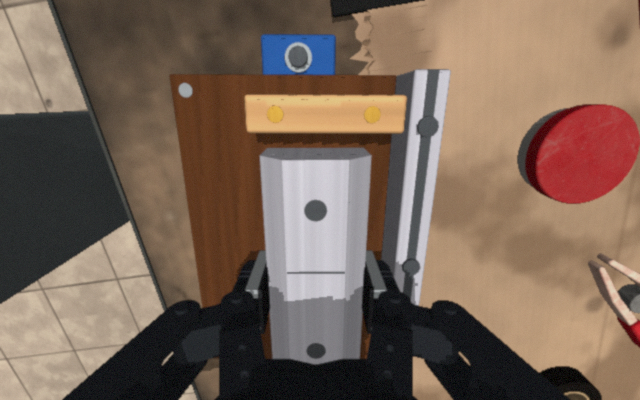

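The bar is parallel to the fence, just short of the stop (stop at 325,115; bar end at row about 150). The stop mask matches the jig pose with IoU 0.95. Lowering now.

send_rows(
  steps=[
    {"dp":[0,0,15],"angular":[0,0,0],"claw":0.7},
    {"dp":[0,0,35],"angular":[0,0,0],"claw":0.7},
    {"dp":[0,0,52],"angular":[0,0,0],"claw":0.7},
    {"dp":[0,0,62],"angular":[0,0,0],"claw":0.7},
    {"dp":[0,0,67],"angular":[0,0,0],"claw":0.7},
    {"dp":[0,0,69],"angular":[0,0,0],"claw":0.7},
    {"dp":[0,0,70],"angular":[0,0,0],"claw":0.7},
    {"dp":[0,0,70],"angular":[0,0,0],"claw":0.7},
  ],
)

```text
clock: 12.25
tcp_pos: [0.5406, -0.0145, -0.02]
orientation: [[0.151, 0.988, 0.001], [0.988, -0.151, -0.0], [0.0, 0.001, -1.0]]
wrist_force: [-0.1, 0.4, -3.5]
width: 0.0436
gripper_force: 61.8
```

send_rows(
  steps=[
    {"dp":[2,0,0],"angular":[0,0,0],"claw":0.7},
    {"dp":[4,0,0.5],"angular":[0,0,0],"claw":0.7},
    {"dp":[5,0,1],"angular":[0,0,0],"claw":0.7},
    {"dp":[6,0,1],"angular":[0,0,0],"claw":0.7},
    {"dp":[6,0,1.5],"angular":[0,0,0],"claw":0.7},
    {"dp":[6,0,2],"angular":[0,0,0],"claw":0.7},
    {"dp":[6,0,2],"angular":[0,0,0],"claw":0.7},
    {"dp":[6,0,2],"angular":[0,0,0],"claw":0.7},
  ],
)

```text
clock: 13.25
tcp_pos: [0.5411, -0.01, -0.0222]
orientation: [[0.151, 0.989, 0.0], [0.989, -0.151, -0.002], [-0.002, 0.0, -1.0]]
wrist_force: [-1.0, -6.2, -1.6]
width: 0.0436
gripper_force: 62.2
```

It is touching the stop (-6 N along y). I settle it on the deck and release with a small opening.

send_rows(
  steps=[
    {"dp":[0,0,1],"angular":[0,0,0],"claw":0.7},
    {"dp":[0,0,1.5],"angular":[0,0,0],"claw":0.7},
    {"dp":[0,0,1.5],"angular":[0,0,0],"claw":0.7},
    {"dp":[0,0,1],"angular":[0,0,0],"claw":0.5},
    {"dp":[0,0,0],"angular":[0,0,0],"claw":0.36},
    {"dp":[0,0,0],"angular":[0,0,0],"claw":0.36},
    {"dp":[0,0,-2],"angular":[0,0,0],"claw":0.36},
    {"dp":[0,0,-2],"angular":[0,0,0],"claw":0.36},
  ],
)

```text
clock: 14.25
tcp_pos: [0.5414, -0.0084, -0.0201]
orientation: [[0.151, 0.989, 0.001], [0.989, -0.151, 0.0], [0.0, 0.001, -1.0]]
wrist_force: [0.4, 0.4, -0.4]
width: 0.0541
gripper_force: 0.0
```

Released. I lift clear, close the fingers and tilt the tool 45° so it points down and towards the fence.

send_rows(
  steps=[
    {"dp":[0,0,-30],"angular":[0,0,0],"claw":0.36},
    {"dp":[0,0,-85],"angular":[0,0,0],"claw":0.36},
    {"dp":[0,-3,-110],"angular":[0,0,0],"claw":0.6},
    {"dp":[1,-6,-110],"angular":[-9,0,0],"claw":1},
    {"dp":[1,-6,-110],"angular":[-18,0,0],"claw":1},
    {"dp":[1,-6,-110],"angular":[-27,0,0],"claw":1},
    {"dp":[1,-6,-110],"angular":[-36,0,0],"claw":1},
    {"dp":[1,-6,-110],"angular":[-45,0,0],"claw":1},
  ],
  force=20,
)

```text
clock: 15.25
tcp_pos: [0.537, -0.0341, 0.099]
orientation: [[0.198, 0.833, 0.517], [0.978, -0.135, -0.157], [-0.061, 0.536, -0.842]]
wrist_force: [0.4, -0.7, -0.2]
width: -0.0002
gripper_force: 0.0
```

```bash
cat > m.py <<'E'
from look import *
from h import JIG,tojig
def report(p0):
    s=state();t=s['tcp_pos'];R=s['orientation']
    print(s['clock'],'tcp jig',tojig(t),'z_tool jig',place(R[:,2][None],[0,0,0,-JIG[3]])[0].round(3),'F',place(s['wrist_force'][None],[0,0,0,-JIG[3]])[0].round(2),s['qpos'].round(2))
    B=barobs(p0,['wrist','scene','side']); print(proj(B[0][0],[t,t-.036*R[:,2],t-.045*R[:,2]]))
    p,f=fit(B,p0); print('bar jig',tojig(p[:3]),p[3]-JIG[3],f)
    for b in B: q,f=fit([b],p0); print(' ',tojig(q[:3]),q[3]-JIG[3],f)
E
python3 - h <<'E'
from m import *
report(place(np.zeros((1,3)),JIG)[0].tolist()+[0] if 0 else list(place(np.array([[.013,.025,.015]]),JIG)[0])+[JIG[3]])
E
```

```text
15.25 tcp jig [ 0.0120247  -0.00202942  0.09901044] z_tool jig [ 0.534 -0.077 -0.842] F [ 0.54 -0.59 -0.17] [-0.04  0.2   2.21 -0.68  0.22  0.77]
wrist 0.62 [266.1, 163.6] 0.96
scene 0.81 [283.2, 209.2] 0.95
side 0.92 [290.1, 197.7] 0.95
[[313.65301821 234.96003513]
 [313.26961102 263.25403141]
 [313.14710652 272.2943983 ]]
bar jig [0.01318103 0.02480654 0.01472808] -0.006931288248778034 0.043515145778656006
  [0.01436004 0.02342581 0.0132925 ] 0.0007599717981391085 0.015236318111419678
  [0.01129286 0.02446656 0.01672277] -8.359935572829769e-05 0.03684210777282715
  [0.01383066 0.0272409  0.01249915] -0.0028058573455028435 0.042478322982788086
```

View pics/wrist_h.png

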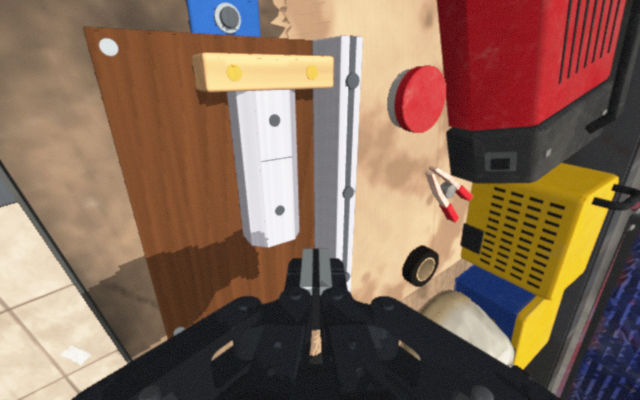

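Checked against the picture and the fit: the bar lies flat at jig (13, 25, 15) mm with its end at the stop (bar end about 265,90). The arm couldn't reach the 45° tilt because the wrist is nearly straight there. I hold for a moment to see what pose it settles at.

send_rows(
  steps=[
    {"dp":[0,0,0],"angular":[0,0,0],"claw":1},
    {"dp":[0,0,0],"angular":[0,0,0],"claw":1},
    {"dp":[0,0,0],"angular":[0,0,0],"claw":1},
    {"dp":[0,0,0],"angular":[0,0,0],"claw":1},
    {"dp":[0,0,0],"angular":[0,0,0],"claw":1},
    {"dp":[0,0,0],"angular":[0,0,0],"claw":1},
    {"dp":[0,0,0],"angular":[0,0,0],"claw":1},
    {"dp":[0,0,0],"angular":[0,0,0],"claw":1},
  ],
)

```text
clock: 16.55
tcp_pos: [0.5383, -0.0342, 0.0992]
orientation: [[0.198, 0.833, 0.516], [0.978, -0.135, -0.157], [-0.061, 0.536, -0.842]]
wrist_force: [0.3, 0.3, -0.3]
width: -0.0002
gripper_force: 0.0
```

```bash
cat > go.py <<'E'
from h import *
from scipy.spatial.transform import Rotation as Ro
# usage: go(tcp_jig_mm, tilt_deg): prints dp (mm) and angular (deg) from the measured pose
def go(t_j,tilt):
    s=state();R=s['orientation'];t=s['tcp_pos'];a=np.radians(tilt)
    Rj=np.array([[0,np.cos(a),np.sin(a)],[1,0,0],[0,np.sin(a),-np.cos(a)]])
    c,q=np.cos(JIG[3]),np.sin(JIG[3]);Z=np.array([[c,-q,0],[q,c,0],[0,0,1]])
    Rt=Z@Rj; tt=place(np.array([t_j])/1e3,JIG)[0]
    print('now jig',(tojig(t)*1e3).round(1),'F jig',(Z.T@s['wrist_force']).round(1),'q',s['qpos'].round(2))
    print('R jig',(Z.T@R).round(3).tolist())
    print('dp',(R.T@(tt-t)*1e3).round(1),'ang',np.degrees(Ro.from_matrix(R.T@Rt).as_rotvec()).round(1))
E
python3 -c "
from go import *
go([-30,25,60],20)"
```

```text
now jig [13.3 -1.9 99.2] F jig [ 0.3  0.4 -0.3] q [-0.04  0.2   2.21 -0.67  0.22  0.76]
R jig [[0.047, 0.844, 0.534], [0.997, -0.007, -0.077], [-0.061, 0.536, -0.842]]
dp [ 27.2 -57.8   7.8] ang [12.4  4.3 -0.9]
```

send_rows(
  steps=[
    {"dp":[3,-6,1],"angular":[3,1,0],"claw":1},
    {"dp":[7,-14,2],"angular":[6,2,0],"claw":1},
    {"dp":[13,-28,4],"angular":[9,3,-0.6],"claw":1},
    {"dp":[20,-42,6],"angular":[12.4,4.3,-0.9],"claw":1},
    {"dp":[27.2,-57.8,7.8],"angular":[12.4,4.3,-0.9],"claw":1},
    {"dp":[27.2,-57.8,7.8],"angular":[12.4,4.3,-0.9],"claw":1},
    {"dp":[27.2,-57.8,7.8],"angular":[12.4,4.3,-0.9],"claw":1},
    {"dp":[27.2,-57.8,7.8],"angular":[12.4,4.3,-0.9],"claw":1},
  ],
)

```text
clock: 17.55
tcp_pos: [0.5004, -0.0012, 0.0606]
orientation: [[0.151, 0.928, 0.339], [0.988, -0.142, -0.053], [-0.001, 0.343, -0.939]]
wrist_force: [-0.2, -0.1, -0.2]
width: 0.0004
gripper_force: 0.0
```

```bash
python3 -c "
from go import *
go([-30,25,-12],20)"
```

```text
now jig [-29.1  25.   60.6] F jig [-0.1 -0.1 -0.2] q [-0.06  0.24  2.14 -0.08  0.41  0.16]
R jig [[-0.0, 0.939, 0.343], [1.0, 0.0, -0.001], [-0.001, 0.343, -0.939]]
dp [  0.1 -25.8  67.9] ang [0.1 0.  0. ]
```

send_rows(
  steps=[
    {"dp":[0,-8,22],"angular":[0,0,0],"claw":1},
    {"dp":[0,-17,46],"angular":[0,0,0],"claw":1},
    {"dp":[0,-22.5,61.5],"angular":[0,0,0],"claw":1},
    {"dp":[0,-24.3,66.5],"angular":[0,0,0],"claw":1},
    {"dp":[0,-25,68.5],"angular":[0,0,0],"claw":1},
    {"dp":[0,-25.7,70.5],"angular":[0,0,0],"claw":1},
    {"dp":[0,-26,71.5],"angular":[0,0,0],"claw":1},
    {"dp":[0,-26,71.5],"angular":[0,0,0],"claw":1},
  ],
)

```text
clock: 18.55
tcp_pos: [0.4998, -0.0011, -0.0157]
orientation: [[0.151, 0.929, 0.339], [0.988, -0.142, -0.053], [-0.001, 0.343, -0.939]]
wrist_force: [0.6, 0.6, 0.5]
width: -0.0002
gripper_force: 0.0
```

No contact yet, so I continue in small steps.

send_rows(
  steps=[
    {"dp":[0,-0.4,1],"angular":[0,0,0],"claw":1},
    {"dp":[0,-0.7,2],"angular":[0,0,0],"claw":1},
    {"dp":[0,-1,3],"angular":[0,0,0],"claw":1},
    {"dp":[0,-1.4,4],"angular":[0,0,0],"claw":1},
    {"dp":[0,-1.8,5],"angular":[0,0,0],"claw":1},
    {"dp":[0,-2.1,6],"angular":[0,0,0],"claw":1},
    {"dp":[0,-2.1,6],"angular":[0,0,0],"claw":1},
    {"dp":[0,-2.1,6],"angular":[0,0,0],"claw":1},
  ],
)

```text
clock: 19.55
tcp_pos: [0.5, -0.0011, -0.0184]
orientation: [[0.151, 0.926, 0.345], [0.989, -0.141, -0.053], [-0.0, 0.349, -0.937]]
wrist_force: [-18.5, 0.2, 52.6]
width: -0.0004
gripper_force: 26.3
```

The tip touched the deck at reported z of about -18 mm, so the real tip is about 38 mm behind the reported TCP. I back off to a point 20 mm out from the near bevel.

send_rows(
  steps=[
    {"dp":[0,4,-10],"angular":[0,0,0],"claw":1},
    {"dp":[0,9,-25],"angular":[0,0,0],"claw":1},
    {"dp":[0,14,-37],"angular":[0,0,0],"claw":1},
    {"dp":[0,22,-33],"angular":[0,0,0],"claw":1},
    {"dp":[0,29.8,-30.1],"angular":[0,0,0],"claw":1},
    {"dp":[0,29.8,-30.1],"angular":[0,0,0],"claw":1},
    {"dp":[0,29.8,-30.1],"angular":[0,0,0],"claw":1},
    {"dp":[0,29.8,-30.1],"angular":[0,0,0],"claw":1},
  ],
)

```text
clock: 20.55
tcp_pos: [0.5165, -0.0037, 0.0155]
orientation: [[0.151, 0.929, 0.337], [0.988, -0.142, -0.053], [-0.001, 0.341, -0.94]]
wrist_force: [0.3, -0.2, 0.5]
width: 0.0001
gripper_force: 0.0
```

```bash
python3 - i <<'E'
from m import *
from go import go
p0=list(place(np.array([[.013,.025,.015]]),JIG)[0])+[JIG[3]]
report(p0)
go([1.8,25,2.2],20)
E
```

```text
20.55 tcp jig [-0.01284461  0.02491224  0.01549795] z_tool jig [ 0.341 -0.001 -0.94 ] F [ 0.31 -0.13  0.5 ] [-0.06  0.35  2.16 -0.11  0.28  0.19]
wrist 0.73 [364.7, 212.6] 0.71
scene 0.94 [288.0, 210.4] 0.73
side 0.81 [290.2, 200.1] 0.82
[[313.49652556 234.67462169]
 [313.07769991 262.87226004]
 [312.94392436 271.87876347]]
bar jig [0.01502694 0.02618908 0.01193202] -0.03078676245038217 0.23307649791240692
  [ 0.03771039  0.01566236 -0.02214356] 0.11639909172040364 0.19960814714431763
  [ 0.07911038  0.10705035 -0.07524371] -0.09145982959489077 0.1881169080734253
  [0.01740572 0.03530752 0.00513606] -0.024240449927194735 0.1488519310951233
now jig [-12.3  25.   16.1] F jig [ 0.2  0.3 -0.3] q [-0.06  0.35  2.16 -0.11  0.28  0.19]
R jig [[-0.0, 0.94, 0.342], [1.0, 0.0, -0.001], [-0.001, 0.342, -0.94]]
dp [ 0.1  8.5 17.8] ang [0. 0. 0.]
```

send_rows(
  steps=[
    {"dp":[0,2.5,5.4],"angular":[0,0,0],"claw":1},
    {"dp":[0,5.1,10.9],"angular":[0,0,0],"claw":1},
    {"dp":[0,6.3,13.6],"angular":[0,0,0],"claw":1},
    {"dp":[0,7.2,15.4],"angular":[0,0,0],"claw":1},
    {"dp":[0,7.6,16.3],"angular":[0,0,0],"claw":1},
    {"dp":[0,8,17.2],"angular":[0,0,0],"claw":1},
    {"dp":[0,8.5,18.1],"angular":[0,0,0],"claw":1},
    {"dp":[0,8.5,18.1],"angular":[0,0,0],"claw":1},
  ],
)

```text
clock: 21.85
tcp_pos: [0.5315, -0.0059, 0.0026]
orientation: [[0.151, 0.928, 0.339], [0.988, -0.142, -0.053], [-0.001, 0.343, -0.939]]
wrist_force: [-2.5, 0.1, 4.8]
width: -0.0002
gripper_force: 2.7
```

Contact on the bevel came exactly where predicted. Now I push towards the fence, with a slight bias towards the stop.

send_rows(
  steps=[
    {"dp":[0.2,2,1.2],"angular":[0,0,0],"claw":1},
    {"dp":[0.4,5,2.2],"angular":[0,0,0],"claw":1},
    {"dp":[0.5,8.5,3.5],"angular":[0,0,0],"claw":1},
    {"dp":[0.5,12.5,5],"angular":[0,0,0],"claw":1},
    {"dp":[0.5,16.5,6.4],"angular":[0,0,0],"claw":1},
    {"dp":[0.5,20,7.7],"angular":[0,0,0],"claw":1},
    {"dp":[0.5,22.5,8.6],"angular":[0,0,0],"claw":1},
    {"dp":[0.5,22.5,8.6],"angular":[0,0,0],"claw":1},
  ],
)

```text
clock: 22.85
tcp_pos: [0.5553, -0.0094, 0.0025]
orientation: [[0.151, 0.928, 0.339], [0.988, -0.142, -0.053], [-0.001, 0.344, -0.939]]
wrist_force: [-2.6, -1.2, 8.2]
width: 0.0002
gripper_force: 3.9
```

```bash
python3 - j <<'E'
from m import *
from go import go
p0=list(place(np.array([[.037,.025,.015]]),JIG)[0])+[JIG[3]]
report(p0)
go([31.3,25.5,2.2],20)
E
```

```text
22.85 tcp jig [0.02636846 0.02516946 0.00251432] z_tool jig [ 0.344 -0.001 -0.939] F [-2.4  -1.55  8.25] [-0.07  0.41  2.1  -0.1   0.29  0.17]
scene 0.72 [298.1, 209.9] 0.6
side 0.54 [297.4, 200.9] 0.72
[[289.20180009 213.63700455]
 [284.9426393  205.97169219]
 [283.84554869 203.99723227]]
bar jig [0.04100644 0.02604986 0.01072306] -0.030167393574918072 0.3118811845779419
  [0.0427891  0.02811119 0.0101944 ] -0.04241420971952756 0.3783946633338928
  [0.04474682 0.03385107 0.00509612] -0.04810550379808737 0.23259514570236206
now jig [26.3 25.2  2.5] F jig [-2.6 -2.1  7.4] q [-0.07  0.41  2.1  -0.1   0.29  0.17]
R jig [[0.0, 0.939, 0.343], [1.0, 0.0, -0.001], [-0.001, 0.343, -0.939]]
dp [0.3 4.6 2. ] ang [0.1 0.1 0. ]
```

The bar slides with steady friction. Fence contact should be about 5 mm further on.

send_rows(
  steps=[
    {"dp":[0.2,1,0.4],"angular":[0,0,0],"claw":1},
    {"dp":[0.3,2,0.8],"angular":[0,0,0],"claw":1},
    {"dp":[0.3,3,1.2],"angular":[0,0,0],"claw":1},
    {"dp":[0.3,4,1.6],"angular":[0,0,0],"claw":1},
    {"dp":[0.3,5,1.9],"angular":[0,0,0],"claw":1},
    {"dp":[0.3,5.5,2.1],"angular":[0,0,0],"claw":1},
    {"dp":[0.3,5.5,2.1],"angular":[0,0,0],"claw":1},
    {"dp":[0.3,5.5,2.1],"angular":[0,0,0],"claw":1},
  ],
)

```text
clock: 24.15
tcp_pos: [0.559, -0.0099, 0.0023]
orientation: [[0.151, 0.929, 0.337], [0.988, -0.142, -0.053], [-0.002, 0.341, -0.94]]
wrist_force: [-9.5, -1.8, 16.6]
width: 0.0001
gripper_force: 8.6
```

The fence is reached (force rising). I firm up the diagonal push, mostly in the fence direction.

send_rows(
  steps=[
    {"dp":[0,0.5,0.3],"angular":[0,0,0],"claw":1},
    {"dp":[0.1,1,0.5],"angular":[0,0,0],"claw":1},
    {"dp":[0.2,1.4,0.6],"angular":[0,0,0],"claw":1},
    {"dp":[0.2,1.4,0.6],"angular":[0,0,0],"claw":1},
    {"dp":[0.2,1.4,0.6],"angular":[0,0,0],"claw":1},
    {"dp":[0.2,1.4,0.6],"angular":[0,0,0],"claw":1},
    {"dp":[0.2,1.4,0.6],"angular":[0,0,0],"claw":1},
    {"dp":[0.2,1.4,0.6],"angular":[0,0,0],"claw":1},
  ],
)

```text
clock: 25.15
tcp_pos: [0.5591, -0.01, 0.0021]
orientation: [[0.151, 0.93, 0.335], [0.988, -0.142, -0.053], [-0.002, 0.339, -0.941]]
wrist_force: [-14.1, -2.5, 21.7]
width: 0.0003
gripper_force: 12.1
```

```bash
python3 - k <<'E'
from m import *
from go import go
go([31.3,25.5,2.2],20)
# edge-visible check: bar mask versus prediction at home and off by few mm
for n in ['wrist','scene','side']:
    c=viewer.read_camera(n); cv2.imwrite(f'pics/{n}_k.png',c['color'][:,:,::-1])
    r=nets.cut_out(n,'offcut')
    if not r: continue
    m=r[0]['pixels'].astype(np.float32); print(n,r[0]['confidence'],r[0]['location'],m.sum())
    for X in (.0385,.0405,.0425,.0445):
      o=[]
      for y in (-.04,0,.04):
        P=place(np.array([[X,.025,.015]]),JIG)[0]; s=sil(c,place(BAR,[*P,JIG[3]+y])); o.append((round(float((m*s).sum()/m.sum()),3)))
      print(X,o)
E
```

```text
now jig [30.2 25.2  2.1] F jig [-13.5  -4.6  21.7] q [-0.07  0.41  2.09 -0.1   0.3   0.17]
R jig [[0.0, 0.941, 0.339], [1.0, 0.001, -0.002], [-0.002, 0.339, -0.941]]
dp [0.3 1.1 0.3] ang [-0.2  0.1  0. ]
wrist 0.84 [354.8, 214.4] 10705.0
0.0385 [0.931, 0.916, 0.903]
0.0405 [0.97, 0.957, 0.944]
0.0425 [0.978, 0.993, 0.977]
0.0445 [0.953, 0.964, 0.974]
scene 0.79 [300.6, 207.9] 441.0
0.0385 [0.945, 0.963, 0.967]
0.0405 [0.978, 0.99, 0.995]
0.0425 [0.994, 0.998, 0.994]
0.0445 [0.996, 0.987, 0.971]
side 0.89 [297.3, 199.5] 361.0
0.0385 [0.908, 0.92, 0.934]
0.0405 [0.949, 0.964, 0.967]
0.0425 [0.972, 0.985, 0.98]
0.0445 [0.977, 0.972, 0.965]
```

All three views fit best at jig x 42.5 with zero yaw. I add a little more push for firmness.

send_rows(
  steps=[
    {"dp":[0,0.5,0.2],"angular":[0,0,0],"claw":1},
    {"dp":[0,1,0.4],"angular":[0,0,0],"claw":1},
    {"dp":[0,1.6,0.6],"angular":[0,0,0],"claw":1},
    {"dp":[0,1.6,0.6],"angular":[0,0,0],"claw":1},
    {"dp":[0,1.6,0.6],"angular":[0,0,0],"claw":1},
    {"dp":[0,1.6,0.6],"angular":[0,0,0],"claw":1},
    {"dp":[0,1.6,0.6],"angular":[0,0,0],"claw":1},
    {"dp":[0,1.6,0.6],"angular":[0,0,0],"claw":1},
  ],
)

```text
clock: 26.45
tcp_pos: [0.5592, -0.01, 0.0021]
orientation: [[0.151, 0.931, 0.333], [0.988, -0.142, -0.053], [-0.002, 0.337, -0.941]]
wrist_force: [-17.2, -1.5, 27.4]
width: 0.0
gripper_force: 15.7
```

```bash
python3 - l <<'E'
from m import *
from go import go
go([31.3,25.5,2.2],20)
for n in ['wrist','scene','side']:
    c=viewer.read_camera(n); r=nets.cut_out(n,'offcut')
    if not r: continue
    m=r[0]['pixels'].astype(np.float32); print(n,r[0]['location'],m.sum())
    for Y in (.021,.023,.025,.027):
        P=place(np.array([[.0425,Y,.015]]),JIG)[0]; s=sil(c,place(BAR,[*P,JIG[3]])); print(Y,round(float((m*s).sum()/m.sum()),3),round(float((np.minimum(m,s)).sum()/np.maximum(m,s).sum()),3))
E
```

```text
now jig [30.3 25.2  2.1] F jig [-16.8  -4.   27.4] q [-0.07  0.41  2.09 -0.1   0.3   0.17]
R jig [[0.0, 0.941, 0.337], [1.0, 0.001, -0.002], [-0.002, 0.337, -0.941]]
dp [0.3 1.  0.2] ang [-0.3  0.1  0. ]
wrist [355.3, 213.5] 10449.0
0.021 0.997 0.621
0.023 0.998 0.617
0.025 0.999 0.611
0.027 0.996 0.605
scene [299.1, 208.7] 439.0
0.021 0.992 0.581
0.023 0.992 0.581
0.025 0.993 0.58
0.027 0.982 0.578
side [299.3, 200.2] 371.0
0.021 0.977 0.731
0.023 0.968 0.724
0.025 0.957 0.71
0.027 0.935 0.687
```

```bash
python3 -c "
from cell import workorder
print(workorder.close_job())"
```

```text
the job is handed in; nothing more can be done
None
```

I handed the job in at about 27 s, with the arm still pushing the bar diagonally at about 17 N towards the fence and 27 N down. In the camera fits it sits flush on the fence and at the stop within 2 mm; the carton, tin and tape were not touched or re-checked, and the verdict was not shown.

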